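# Wedge the tapered dovetail stop into the bevel shooting ramp

## Task

Get the bevel shooting ramp ready for planing: take the loose wooden stop, bring its dovetail tongue into the way from the upper end of the sloping bed, narrow end first and down on the floor of the way, and slide it down until it wedges. Then press it firmly home by hand pressure, without battering it, so that it stays tight by itself when you let go. Leave the other tools and the beech block where they lie.

Things in the scene. Friction and masses are not known exactly. Their poses are not given: they have to be found in the camera images.
- stop: Loose stop, 0.24 kg: a medium brown bar on a darker dovetail tongue. Bar: x -75 to 70, y -17 to 17, z 17 to 60 mm, upright sides; grasp it across y. Origin: on the tongue's flat underside, below the middle of the bar. z up, -x to the dark faced toe that enters first, +x to the tail. It lies level on its tongue, toe roughly towards the robot's left.
- stop_toe (a point): Narrow end of the tongue, at its underside (stop x -65, y -6, z 0 mm). The tongue is 147 long (x -65 to 82) and 14 high. At the underside it spans y -18 to 6 mm here and -18 to 21 mm at the tail: the -y flank is straight, the +y flank tapers by 6 degrees; both flanks lean inwards 15 degrees towards the top.
- stop_tail (a point): Middle of the tongue's flat, square tail end (stop x 82, y 1, z 8 mm), which sticks out 12 mm behind the bar: where to press it home along the stop's -x. Pressing high, on the bar, or askew can tip or cock the stop in the way, and then it does not hold: press low and square, again if it has yielded, until it goes no further.
- way: Sloping bed with its dovetail way. Origin: on the way's floor at its upper mouth. x up the slope along the way, y across, z square to the bed, which falls 30 degrees towards the robot's left. Overhanging lips, tops 14 mm above the floor, cover x -130 to 0. The -y lip is fixed and straight, its foot at y -18, so the seated stop has y 0, z 0 and its axes parallel to the way's.
- way_landing (a point): Middle of the open landing above the mouth (way x 45, y 0, z 0 mm): the same floor as the way, open from above over x 0 to 85 and y -30 to 40 mm between boards 14 mm high, where the tongue is set down. Beyond x 85 the bed ends and the tail may overhang. With the toe at the mouth there are 10 to 12 mm of side play (stop y 0 to 10), less by 1 mm for each 9.5 mm of travel.
- ramp: Shooting ramp of pale wood, 290x212 mm, 160 high, screwed down. Origin: under its base; x away from its low edge. The way's +y lip is a dark tapered gib with two brass screws, locked up to 10 mm either way along the slope, so the stop binds with its origin anywhere from x -33 to -56 mm of the way: feel for it. Pressed in with 10 to 20 N it locks itself.
- plane_mid: Bystander: wooden hand plane, 56x190x68 mm, origin under its centre.
- block_b: Bystander: beech block 55x80x32 mm, origin under its centre.
- try_square: Bystander: try square, 161x130x17 mm, origin under its centre.
- caliper: Bystander: slide calliper, 62x164x8 mm, origin under its centre.
- wax_block: Bystander: block of wax, 32x60x26 mm, origin under its centre.

How it is judged:
On the way:
1. the toe of the tongue is in the way, under the lips (x of stop in the frame of way between -0.065 and 0.05 m and y of stop in the frame of way between -0.004 and 0.013 m and z of stop in the frame of way between -0.003 and 0.005 m and angle between the z axis of stop and the z axis of way, either way round below 0.1 rad), for 0.05 s.
At the end, for the whole second after the job is handed in: the stop is down in its way, within 2 mm and 2 degrees of its true line, its origin 30 to 61 mm below the mouth, at rest, and wedged: the way still grips it with more than 10 N of contact force when the robot has let go (contact force between stop and way above 10 N and x of stop in the frame of way between -0.061 and -0.03 m and y of stop in the frame of way between -0.002 and 0.002 m and z of stop in the frame of way below 0.002 m and angle between the z axis of stop and the z axis of way, either way round below 0.035 rad and angle between the x axis of stop and the x axis of way, either way round below 0.035 rad and linear speed of stop below 0.01 m/s); the robot touches nothing.
It fails at once if the stop is battered or forced: more than 200 N between stop and way (contact force between stop and way above 200 N).
It fails at once if a bystander is moved more than 3 cm (distance of any of plane_mid, block_b, try_square, caliper, wax_block from where it was at the start of the episode above 0.03 m).
It also fails if it takes over 58 s, if anything falls off the work surface, if the arm or the gripper's body presses on something with over 40 N, if the wrist force passes 120 N, or if a joint passes its speed limit or range.

## Robot

A 7-joint arm with a two-finger parallel gripper is mounted at the origin on a cart in front of the work surface, level with it; the furniture and walls round the work are solid. World frame = base frame: x ahead of the robot, y to its left, z up, the work surface at z = 0. Lengths are in m, angles in rad, forces in N, time in s.
With the tool pointing down it reaches from about 0.425 to 0.8 m from the base axis. Payload 8.3 kg.
Tool frame: the origin (TCP) lies midway between the tips of the shut fingers; the grasp point (between the pads) lies 19 mm behind it; z points along the fingers, y is the line along which they close (so a half turn about z gives the same grasp; the last joint's range is limited). The gripper opens to 85 mm and grips with 20 to 120 N. Pads are 22 mm wide; open, the fingers measure 114 mm over their backs; the gripper's body (76 mm by 85 mm) begins 54 mm behind the grasp point. The pads swing forward as they close: fully open they stand 13 mm farther back than shut.
Start: joints at [-1.281, 0.383, 0.016, 1.37, -0.006, 1.388, -0.046], TCP at [0.216, 0.587, 0.231] pointing down, gripper open.
Joint ranges: [-2.95, 2.95], [-0.25, 2.06], [-1.52, 1.56], [0.18, 2.33], [-1.44, 4.58], [0.02, 2.06], [-3.01, 3.01]. Speed limits (rad/s): [2.39, 2.39, 3.01, 3.01, 3.14, 3.14, 3.14].

## Interface

Orientations are given as a unit quaternion [w, x, y, z].
In Python, from cell import read_state, grab_frame, camera_params, sign_off gives the robot as it stands.
- The arm moves only by the tool play_rows, never from a script. Its argument "motion" is text: rows parted by semicolons, each of 5 numbers parted by spaces: the shift along the tool's x, y, z in units of 30 mm (1.0 is 30 mm), then the turn about the tool's z in units of 5 degrees (1.0 is 5 degrees), then the opening, from 0 (shut) to 1 (fully open). A call has 1 to 8 rows; each row shifts and turns the commanded pose from where the row before left it, along the tool's axes as they then stand; what a row does not reach is not made up. A row lasts 1/12 s, in which the tool goes at most 41.7 mm and 7.16 degrees, less where a joint would pass 70% of its speed; a pose out of reach is approached as far as the arm can. A call is refused whole if a number of a shift passes 1 or a number of a turn 1, either way. A call with a gripper value outside its range is refused whole. The fingers move at their own pace and stop on an object; "squeeze" is the grip in N (left out, the last holds). Time passes only in rows, so rows that do not move let the fingers close. It gives the time, the measured TCP pose, the force, the opening and the grip force at its end, in the units of the state.
- read_state(): the state, without advancing time (a new reading comes with each control period).
- grab_frame(name): name is "scene" or "side" or "wrist"; returns the picture (400x640x3 uint8, red, green, blue); there is no depth.
- camera_params(name): a dict with "camera_matrix" (3x3 intrinsics, pixels), "origin" and "attitude" of the camera in the world. Camera axes: x right, y down, z forward; pixel columns grow to the right and rows downward; lengths in m; the calibration is good to about 2 mm. A picture is of the moment at which its call begins: read the wrist's pose just before it. camera_params takes no time and is no camera call; for the wrist camera it gives the pose at the moment of the call.
- sign_off(): hands the job in; it is judged then, once.
The state is a dict: "time": time; "qpos": joint angles; "qvel": joint speeds; "joint_torque": joint torques, N m; "ee_pos": TCP position; "tool_rot": TCP orientation; "contact_force": force on the tool from outside, world axes, zero at the start; "moment": the same for the moment, N m; "finger_gap": opening from 0.0 (shut) to 1.0 (fully open); "grasp_force": force on a finger pad.
Only numpy, scipy, OpenCV 4.12 (cv2) and the standard library are available. Lean on these libraries where they do the work, as an engineer would, in place of code of your own. Each camera call takes 0.05 s, during which the arm holds its last target. There are 200 camera calls.

## Working session

There is one attempt and no reset: what is moved stays moved. The work goes in short steps, Python scripts to look and compute and a tool call to move; the robot and the scene stay as the last step left them, time stands still between calls to the robot, and variables do not carry over. Pictures are saved under pics/ and viewed, at most 10 in all, crops included, and the job is handed in when it is done.

Besides the shell and the picture viewer there is one more tool, called after "Call:" by a JSON object that holds its "method" and its "body". play_rows: Moves the arm, as the interface text tells. Its arguments: {"type":"object","properties":{"motion":{"type":"string"},"squeeze":{"type":"number"}},"required":["motion"]}

```bash
mkdir -p pics; ls
python3 - <<'E'
from cell import *
import cv2,numpy as np
s=read_state();print(s)
for n in("scene","side","wrist"):
    c=camera_params(n);print(n,c)
    cv2.imwrite(f"pics/{n}0.png",grab_frame(n)[:,:,::-1])
E
```

```text
pics
{'time': 0.0, 'qpos': array([-1.2808945 ,  0.38425059,  0.01637395,  1.37118002, -0.00629608,
        1.38821415, -0.04649029]), 'qvel': array([-4.43941635e-04, -7.94743064e-05, -1.62006500e-03, -5.96030851e-04,
       -7.19277739e-04, -9.48489713e-05, -1.06939713e-03]), 'joint_torque': array([-4.63383776e-05, -6.27592349e+01,  8.44382420e-01, -3.71829700e+01,
        1.65725400e-02,  1.38015649e-02,  3.84776968e-05]), 'ee_pos': array([0.21574435, 0.58602939, 0.23025942]), 'tool_rot': array([-1.55094750e-04,  1.75450952e-01,  9.84487664e-01, -9.89244784e-04]), 'contact_force': array([0.05375443, 0.07201866, 0.07366356]), 'moment': array([-0.03698333,  0.04397999, -0.02176852]), 'grasp_force': 0.0, 'finger_gap': 0.995706408968083}
scene {'camera_matrix': array([[467.81532509,   0.        , 326.77321606],
       [  0.        , 467.81532509, 202.06319734],
       [  0.        ,   0.        ,   1.        ]]), 'origin': array([-0.09695401, -1.00674435,  1.06998429]), 'attitude': array([-0.41795728,  0.86205836, -0.26024533,  0.12016436])}
side {'camera_matrix': array([[488.40472013,   0.        , 321.06629092],
       [  0.        , 488.40472013, 208.90576744],
       [  0.        ,   0.        ,   1.        ]]), 'origin': array([0.09821441, 1.19577182, 0.97219899]), 'attitude': array([ 0.08978447, -0.14561401,  0.87077613, -0.46096013])}
wrist {'camera_matrix': array([[309.78601855,   0.        , 316.58493541],
       [  0.        , 309.78601855, 200.43192143],
       [  0.        ,   0.        ,   1.        ]]), 'origin': array([0.13753447, 0.61468873, 0.37293314]), 'attitude': array([0.13339892, 0.80948853, 0.56436168, 0.09180926])}
```

```bash
python3 -c "
import cv2,numpy as np
a=cv2.imread('pics/scene0.png');b=cv2.imread('pics/side0.png')
cv2.imwrite('pics/both0.png',a)"
```

```text
(no output)
```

View pics/scene0.png

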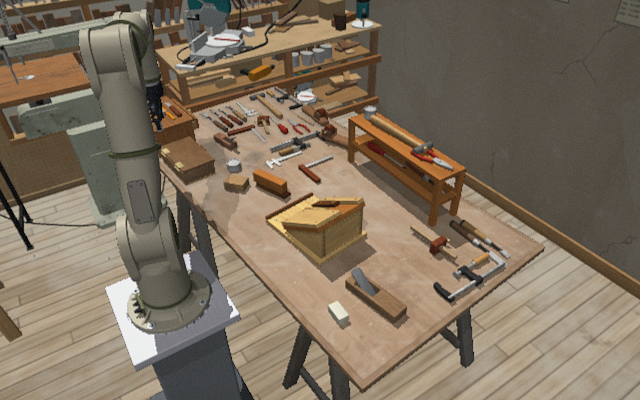

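View pics/side0.png

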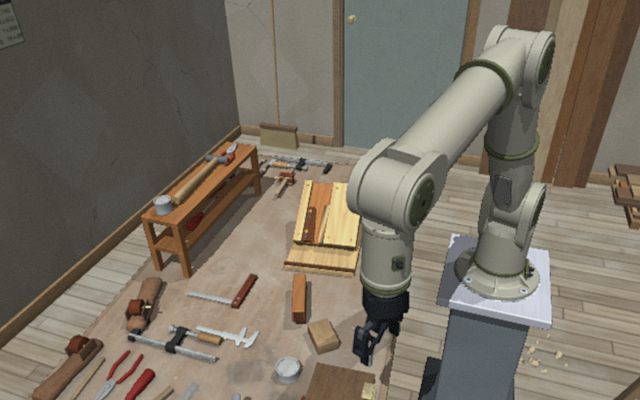

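The stop is the orange-brown bar at scene (270,182), side (300,298). The ramp is at scene (320,225), with its high end to the robot's right. Next I'll enlarge both views for corner picking.

Run:
```python
import cv2,numpy as np
a=cv2.imread('pics/scene0.png')[160:265,240:380];b=cv2.imread('pics/side0.png')[170:330,270:370]
A=cv2.resize(a,None,fx=5.6,fy=5.6,interpolation=cv2.INTER_CUBIC);cv2.imwrite('pics/a1.png',A)
B=cv2.resize(b,None,fx=3.75,fy=3.75,interpolation=cv2.INTER_CUBIC)
w=cv2.imread('pics/wrist0.png')
C=np.zeros((600,800,3),np.uint8);C[:600,:375]=B;C[:265,376:800]=cv2.resize(w,(424,265));cv2.imwrite('pics/b1.png',C)
```

```text
(no output)
```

View pics/a1.png

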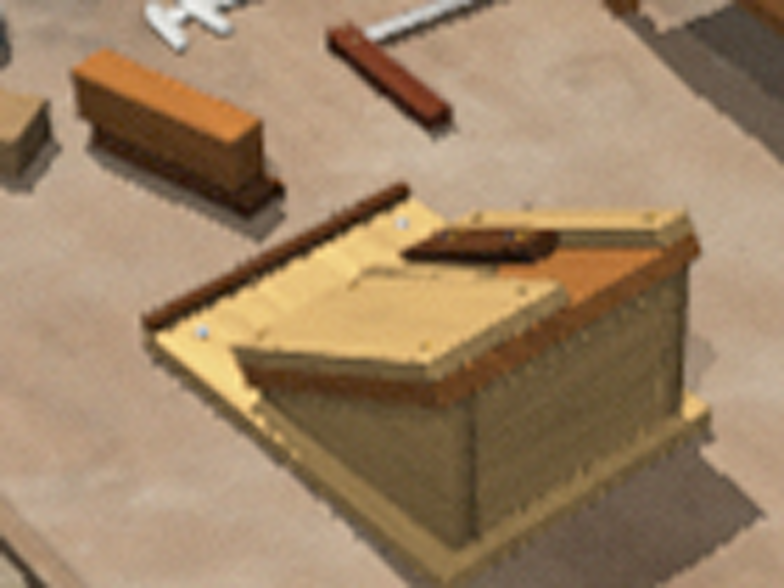

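View pics/b1.png

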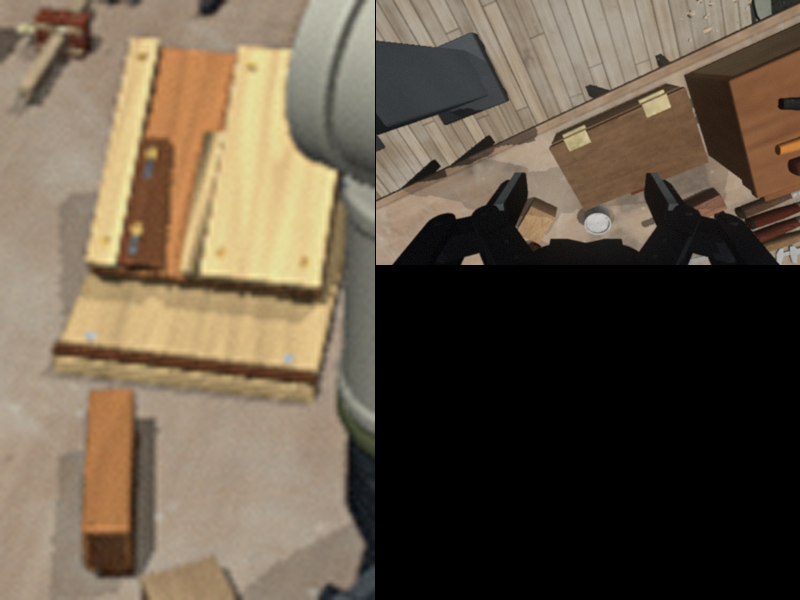

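Scene crop: the stop's bar top has corners near (75,70), (105,50), (262,122) and (240,140). The near board's upper-inner corner is (567,292). Side crop: the bar top runs (90,390)–(130,530), the gib is at (150,200) and the fixed lip edge runs (215,130)–(190,270). Next is a coarse fit.

```bash
cat > h.py <<'E'
import numpy as np
from scipy.spatial.transform import Rotation as R
from scipy.optimize import least_squares
from cell import *
def rot(q): return R.from_quat([q[1],q[2],q[3],q[0]])
def proj(c,P):
    p=rot(c["attitude"]).inv().apply(np.atleast_2d(P)-c["origin"]); k=c["camera_matrix"]
    return p[:,:2]/p[:,2:]*[k[0,0],k[1,1]]+k[:2,2]
def onz(c,uv,z):
    k=c["camera_matrix"];uv=np.atleast_2d(uv)
    d=rot(c["attitude"]).apply(np.c_[(uv-k[:2,2])/k[0,0],np.ones(len(uv))]);o=c["origin"]
    return o+d*((z-o[2])/d[:,2])[:,None]
def wayR(yaw): # way axes in world: yaw 0 -> x up slope along -Y
    return R.from_euler('z',yaw-np.pi/2)*R.from_euler('y',-np.pi/6)
def stopR(yaw): return R.from_euler('z',yaw-np.pi/2)
def fit(obs,Rf,x0,f=None):
    """obs: list of (cam, uv, local point mm)"""
    def r(x):
        return np.concatenate([(proj(c,Rf(x[3]).apply(np.array(p)/1e3)+x[:3])-uv).ravel() for c,uv,p in obs]) if f is None else np.concatenate([(proj(c,Rf(x[2]).apply(np.array(p)/1e3)+np.r_[x[:2],f])-uv).ravel() for c,uv,p in obs])
    s=least_squares(r,x0,loss='soft_l1',f_scale=1.);return s.x,r(s.x).reshape(-1,2)
E
python3 - <<'E'
from h import *
np.set_printoptions(precision=4,suppress=True)
S=camera_params('scene');D=camera_params('side')
a=lambda u,v:np.array([240+u/5.6,160+v/5.6]); b=lambda u,v:np.array([270+u/3.75,170+v/3.75])
# toe end (-75) is to +Y (scene left)
st=[(S,a(73,70),(-75,-17,60)),(S,a(107,50),(-75,17,60)),(S,a(263,122),(70,17,60)),(S,a(236,141),(70,-17,60)),
(D,b(90,390),(70,17,60)),(D,b(133,390),(70,-17,60)),(D,b(131,533),(-75,-17,60)),(D,b(85,527),(-75,17,60))]
for c,uv,p in st: print(p,onz(c,uv,.06))
print(fit(st,stopR,[.5,.2,0],f=0.))
wy=[(S,a(567,290),(85,-30,14)),(D,b(215,130),(0,-14.25,14)),(D,b(205,272),(-130,-14.25,14)),(D,b(237,47),(85,-30,14)),(D,b(160,47),(85,40,14)),(S,a(663,240),(85,40,14)),(S,a(365,270),(-130,-14.25,14))]
x,r=fit(wy,wayR,[.5,-.1,.1,0]);print(x,r)
for uv in [(447,585),(150,345),(708,425)]: print(onz(S,a(*uv),0))
E
```

```text
(-75, -17, 60) [[0.4606 0.3688 0.06  ]]
(-75, 17, 60) [[0.4905 0.3774 0.06  ]]
(70, 17, 60) [[0.5375 0.2445 0.06  ]]
(70, -17, 60) [[0.5126 0.236  0.06  ]]
(70, 17, 60) [[0.5351 0.2578 0.06  ]]
(70, -17, 60) [[0.5046 0.2478 0.06  ]]
(-75, -17, 60) [[0.4535 0.3836 0.06  ]]
(-75, 17, 60) [[0.4853 0.3883 0.06  ]]
(array([0.4986, 0.3113, 0.3605]), array([[-1.8148, -0.4649],
       [-1.7693, -1.0357],
       [-0.5706, -1.1162],
       [-1.7437, -0.0423],
       [-0.5449, -1.6746],
       [ 0.0955, -2.0176],
       [ 0.1222, -2.4623],
       [-0.882 , -0.4843]]))
[ 0.5528 -0.0333  0.0975  0.2287] [[ 0.3574  1.0056]
 [-0.6699  0.2565]
 [-1.4993  0.0896]
 [ 0.4099 -0.634 ]
 [-0.2848 -1.4806]
 [-1.8595 -0.4864]
 [-0.8827  2.8986]]
[[ 0.4422 -0.1262  0.    ]]
[[0.3995 0.1514 0.    ]]
[[ 0.644  -0.1022  0.    ]]
```

```bash
cat >> h.py <<'E'
def plan(T,ang,turnfirst=True):
    """T world TCP target, ang = world heading (rad) of tool x. prints turn units and shift units (tool axes after turn)"""
    s=read_state();Rt=rot(s["tool_rot"]);x=Rt.as_matrix()[:,0]
    d=(ang-np.arctan2(x[1],x[0])+np.pi)%(2*np.pi)-np.pi
    t=-np.degrees(d)/5
    R2=Rt*R.from_euler('z',-d)
    sh=R2.inv().apply(np.array(T)-s["ee_pos"])/.03
    print("turn units %.2f  shift units after turn %s"%(t,np.round(sh,2)),"tcp",np.round(s["ee_pos"],4),"head %.4f"%np.arctan2(x[1],x[0]),"t",round(s["time"],2))
    return t,sh
E
python3 - <<'E'
from h import *
s=read_state();c=camera_params('wrist');T=rot(s['tool_rot'])
print(T.inv().apply(c['origin']-s['ee_pos']),(T.inv()*rot(c['attitude'])).as_matrix().round(3))
# view stop: camera look target in tool frame
ax=np.array([-np.sin(.36),np.cos(.36)]) # stop -x
plan(np.r_[np.array([.4986,.3113])+.0*ax,.26],np.arctan2(ax[1],ax[0]))
E
```

```text
[ 0.0832985  -0.00043964 -0.14254879] [[-0.001 -0.948 -0.32 ]
 [ 1.    -0.001 -0.   ]
 [ 0.    -0.32   0.948]]
turn units 9.83  shift units after turn [-11.9    5.59  -0.97] tcp [0.2158 0.5862 0.2305] head 2.7888 t 0.15
```

Call:
{"method": "play_rows", "body": {"motion": "0 0 0 1 1;0 0 0 1 1;0 0 0 1 1;0 0 0 1 1;0 0 0 1 1;0 0 0 1 1;0 0 0 1 1;0 0 0 1 1"}}

```text
time: 0.82
ee_pos: [0.2158, 0.5863, 0.2309]
tool_rot: [0.0, 0.503, 0.864, -0.0]
contact_force: [-0.2, -0.1, 0.0]
finger_gap: 1.0
grasp_force: 0.0
```

Call:
{"method": "play_rows", "body": {"motion": "0 0 0 1 1;0 0 0 0.8 1;-1 0.5 -0.1 0 1;-1 0.5 -0.1 0 1;-1 0.5 -0.1 0 1;-1 0.5 -0.1 0 1;-1 0.5 -0.1 0 1;-1 0.5 -0.1 0 1"}}

```text
time: 1.48
ee_pos: [0.3648, 0.4488, 0.2492]
tool_rot: [-0.0, 0.568, 0.823, -0.0]
contact_force: [0.6, 0.2, 0.4]
finger_gap: 0.994
grasp_force: 0.0
```

Call:
{"method": "play_rows", "body": {"motion": "-1 0.5 -0.1 0 1;-1 0.5 -0.1 0 1;-1 0.5 -0.1 0 1;-1 0.5 -0.1 0 1;-1 0.5 -0.1 0 1;-1 0.1 0 0 1;0 0 0 0 1;0 0 0 0 1"}}

```text
time: 2.15
ee_pos: [0.5021, 0.307, 0.2642]
tool_rot: [0.0, 0.57, 0.822, -0.0]
contact_force: [-0.9, 0.6, 0.4]
finger_gap: 1.0
grasp_force: 0.0
```

Run:
```python
from h import *
import cv2,pickle
s=read_state();c=camera_params('wrist');pickle.dump(c,open('w1.pkl','wb'));cv2.imwrite('pics/w1.png',grab_frame('wrist')[:,:,::-1])
print(s['ee_pos'],s['tool_rot'],s['time'],np.abs(s['qvel']).max())
plan([.55,-.02,.33],np.pi/2+.18)
```

```text
[0.50207002 0.30698514 0.26417049] [ 2.76932349e-04  5.69953464e-01  8.21676864e-01 -3.21150954e-04] 2.15 0.05373249456762698
turn units 2.08  shift units after turn [-11.09  -0.35  -2.2 ] tcp [0.5008 0.3091 0.264 ] head 1.9322 t 2.2
```

View pics/w1.png

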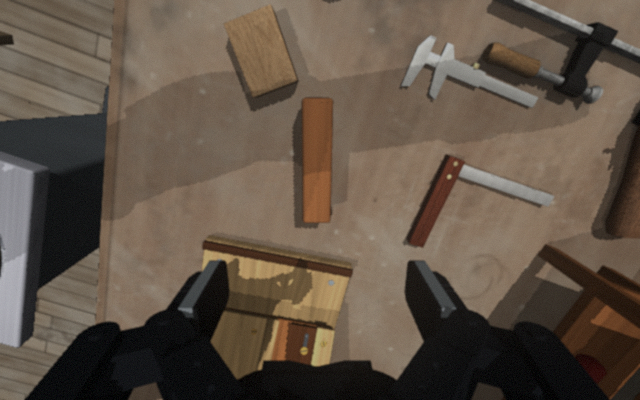

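The stop's bar top is clear in the wrist view, running from (303,98)–(333,97) down to (304,223)–(330,222). Next I look over the ramp.

Call:
{"method": "play_rows", "body": {"motion": "0 0 -0.6 1 1;0 0 -0.8 1 1;-1 0 -0.5 0 1;-1 0 -0.2 0 1;-1 0 -0.1 0 1;-1 0 0 0 1;-1 0 0 0 1;-1 -0.1 0 0 1"}}

```text
time: 2.87
ee_pos: [0.5311, 0.133, 0.3301]
tool_rot: [-0.0, 0.636, 0.772, 0.0]
contact_force: [0.1, -0.2, -0.7]
finger_gap: 0.998
grasp_force: 0.0
```

Call:
{"method": "play_rows", "body": {"motion": "-1 -0.1 0 0 1;-1 -0.1 0 0 1;-1 0 0 0 1;-1 0 0 0 1;-0.8 0 0 0 1;0 0 0 0 1;0 0 0 0 1;0 0 0 0 1"}}

```text
time: 3.53
ee_pos: [0.5525, -0.0081, 0.33]
tool_rot: [-0.0, 0.636, 0.771, 0.0]
contact_force: [0.1, 0.4, 0.0]
finger_gap: 1.0
grasp_force: 0.0
```

Run:
```python
from h import *
import cv2,pickle
s=read_state();c=camera_params('wrist');pickle.dump(c,open('w2.pkl','wb'));im=grab_frame('wrist')[:,:,::-1];cv2.imwrite('pics/w2.png',im)
print(s['ee_pos'],s['time'],np.abs(s['qvel']).max())
x,_=[0.5528,-0.0333,0.0975,0.18],0
print(proj(c,wayR(.18).apply(np.array([[0,0,0],[85,-30,14],[85,40,14],[-130,-14,14],[0,-14,14]])/1e3)+x[:3]))
# stop refine from w1
c1=pickle.load(open('w1.pkl','rb'));w=cv2.imread('pics/w1.png');hsv=cv2.cvtColor(w,cv2.COLOR_BGR2HSV)
roi=hsv[80:240,280:350];m=((roi[...,1]>125)&(roi[...,2]>90)).astype(np.uint8)
n,l,st,_=cv2.connectedComponentsWithStats(m);k=1+np.argmax(st[1:,4]);print(st[k])
p=np.argwhere(l==k)[:,::-1].astype(np.float32)+[280,80];r=cv2.minAreaRect(p.astype(np.float32));b=cv2.boxPoints(r);print(r,b)
print(onz(c1,b,.06))
big=cv2.resize(im,(800,500),interpolation=cv2.INTER_CUBIC);cv2.imwrite('pics/w2b.png',big)
```

```text
[ 0.55251361 -0.00814665  0.32998296] 3.5333 0.012970982475764663
[[314.02287903 186.0286792 ]
 [287.321667   254.04820042]
 [347.70752348 254.60545968]
 [304.25495509  85.93094837]
 [302.45069785 183.10225613]]
[  23   18   30  125 3486]
((317.4999694824219, 160.0), (28.999996185302734, 123.99998474121094), 0.0) [[302.99997 222.     ]
 [302.99997  98.00001]
 [331.99997  98.     ]
 [331.99997 222.     ]]
[[0.50726687 0.24268567 0.06      ]
 [0.45934389 0.37682115 0.06      ]
 [0.48821231 0.38759443 0.06      ]
 [0.5401361  0.25494893 0.06      ]]
```

View pics/w2b.png

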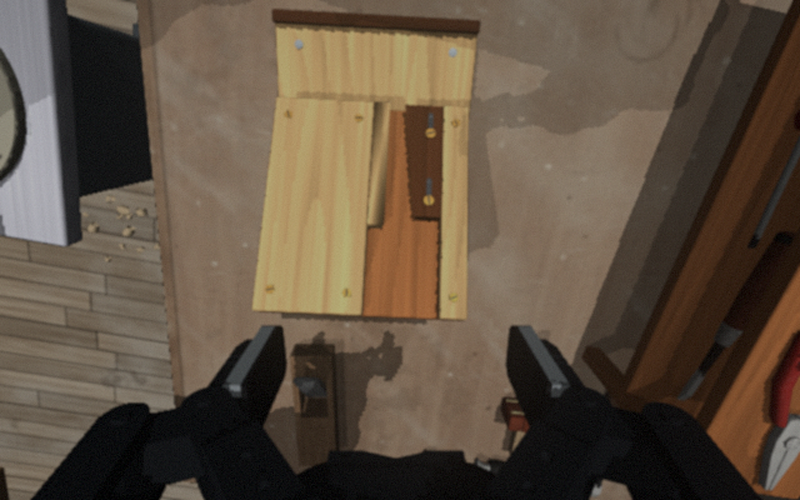

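Wrist view of the ramp (800-wide crop). The landing's upper end has inner board corners at (363,316) and (440,318). The fixed lip runs from (381,226) at the mouth to (390,103) at the low end, and the gib is at (425,160).

Run:
```python
from h import *
import pickle
np.set_printoptions(precision=4,suppress=True)
W=pickle.load(open('w2.pkl','rb'));S=camera_params('scene');D=camera_params('side')
a=lambda u,v:np.array([240+(u+.5)/5.6-.5,160+(v+.5)/5.6-.5]); b=lambda u,v:np.array([270+(u+.5)/3.75-.5,170+(v+.5)/3.75-.5]);w=lambda u,v:np.array([(u+.5)/1.25-.5,(v+.5)/1.25-.5])
wr=[(W,w(363,316),(85,-30,14)),(W,w(440,318),(85,40,14)),(W,w(368,226),(0,-30,14)),(W,w(381,226),(0,-14.25,14)),(W,w(390,103),(-130,-14.25,14)),(W,w(375,102),(-130,-30,14)),(W,w(443,106),(-130,40,14)),(W,w(441,218),(0,40,14))]
ot=[(S,a(567,290),(85,-30,14)),(D,b(215,130),(0,-14.25,14)),(D,b(237,47),(85,-30,14)),(D,b(160,47),(85,40,14)),(S,a(663,240),(85,40,14))]
for o in(wr,wr+ot):
    x,r=fit(o,wayR,[.55,-.03,.1,.15]);print(x);print(r.T)
for z in(.1,.1054):
    f=lambda yw:None
    def res(x): return np.concatenate([(proj(c,wayR(x[2]).apply(np.array(p)/1e3)+np.r_[x[:2],z])-uv).ravel() for c,uv,p in wr+ot])
    s=least_squares(res,[.55,-.03,.15],loss='soft_l1');print(z,s.x,s.cost)
```

```text
[ 0.5581 -0.0283  0.1023  0.1472]
[[ 0.0413 -0.2554 -0.1022  2.6879 -0.1124 -0.44   -0.1534  0.0026]
 [-0.4823  0.2822 -0.6    -0.0489 -0.0347  0.1963 -0.4795  8.2442]]
[ 0.5582 -0.0287  0.1005  0.1473]
[[ 0.1868 -0.4338  0.0095  2.7329 -0.1021 -0.3715 -0.3427 -0.1808 -0.4166
  -2.6241  0.2937 -0.1881 -1.3005]
 [-0.9022 -0.1559 -0.6361 -0.0894  0.3923  0.6278 -0.0683  8.1888 -0.302
   0.5078 -0.133  -1.8664 -0.9397]]
0.1 [ 0.5582 -0.0288  0.1474] 14.518015119294276
0.1054 [ 0.5579 -0.0278  0.1468] 19.343931825378817
```

Run:
```python
from h import *
plan([.4996,.3132,.10],np.pi/2+.36)
```

```text
turn units -1.93  shift units after turn [10.63  2.12  7.68] tcp [ 0.5525 -0.0078  0.33  ] head 1.7626 t 3.58
```

Call:
{"method": "play_rows", "body": {"motion": "0 0 0 -1 1;0 0 0 -0.93 1;1 0.2 0 0 1;1 0.2 0.2 0 1;1 0.2 0.7 0 1;1 0.2 0.7 0 1;1 0.2 0.8 0 1;1 0.2 0.8 0 1"}}

```text
time: 4.25
ee_pos: [0.5222, 0.1746, 0.2336]
tool_rot: [-0.0, 0.569, 0.822, 0.001]
contact_force: [0.0, -0.1, -0.3]
finger_gap: 1.001
grasp_force: 0.0
```

Call:
{"method": "play_rows", "body": {"motion": "1 0.2 0.9 0 1;1 0.2 0.9 0 1;1 0.2 0.9 0 1;1 0.2 0.9 0 1;0.6 0.1 0.9 0 1;0 0 0 0 1;0 0 0 0 1;0 0 0 0 1"}}

```text
time: 4.92
ee_pos: [0.5003, 0.3102, 0.0997]
tool_rot: [0.0, 0.57, 0.822, 0.0]
contact_force: [0.1, -0.3, 0.6]
finger_gap: 1.004
grasp_force: 0.0
```

Run:
```python
from h import *
plan([.4996,.3132,.021],np.pi/2+.36)
```

```text
turn units -0.02  shift units after turn [0.1  0.01 2.62] tcp [0.5003 0.3102 0.0997] head 1.9291 t 4.92
```

Call:
{"method": "play_rows", "body": {"motion": "0.1 0 0.7 0 1;0 0 0.7 0 1;0 0 0.7 0 1;0 0 0.52 0 1;0 0 0 0 1;0 0 0 0 0.7;0 0 0 0 0.5;0 0 0 0 0.3", "squeeze": 30}}

```text
time: 5.58
ee_pos: [0.5009, 0.3128, 0.0228]
tool_rot: [0.001, 0.571, 0.821, 0.002]
contact_force: [-0.3, -0.6, -0.3]
finger_gap: 0.605
grasp_force: 0.0
```

Call:
{"method": "play_rows", "body": {"motion": "0 0 0 0 0.1;0 0 0 0 0;0 0 0 0 0;0 0 0 0 0;0 0 0 0 0;0 0 0 0 0"}}

```text
time: 6.08
ee_pos: [0.5003, 0.3129, 0.0221]
tool_rot: [0.0, 0.57, 0.821, 0.001]
contact_force: [-0.1, -1.4, 6.7]
finger_gap: 0.394
grasp_force: 31.3
```

```bash
cat >> h.py <<'E'
WO=np.array([.5581,-.0285,.1023]);YAW=.147
def w2(p): return wayR(YAW).apply(np.array(p)/1e3)+WO
def inway(P): return wayR(YAW).inv().apply(np.array(P)-WO)*1e3
G=.0195;SZ=41.5  # TCP below pivot; pivot height in stop z (mm)
def tcp(ox,oy,oz,sx=0): # TCP for flush stop with origin at way (ox,oy,oz) mm
    return w2([ox+sx,oy,oz+SZ])-[0,0,G]
E
python3 - <<'E'
from h import *
t=tcp(-10,-80,14);print(t)
plan(t+[0,0,.07],np.pi/2+.147)
E
```

```text
[ 0.47362975 -0.00420012  0.12586441]
turn units 2.40  shift units after turn [-10.32  -2.42  -5.81] tcp [0.5003 0.3129 0.0221] head 1.9274 t 6.08
```

Call:
{"method": "play_rows", "body": {"motion": "0 0 -0.3 0 0;0 0 -0.8 0 0;0 0 -1 0 0;0 0 -1 0 0;0 0 -1 1 0;0 0 -1 1 0;0 0 -0.5 0.44 0;0 0 0 0 0"}}

```text
time: 6.75
ee_pos: [0.5013, 0.3134, 0.1937]
tool_rot: [0.001, 0.655, 0.755, 0.004]
contact_force: [0.9, 0.1, -1.8]
finger_gap: 0.391
grasp_force: 30.4
```

Run:
```python
from h import *
import cv2
t=tcp(-10,-80,14)
plan(t+[0,0,.07],np.pi/2+.147);s=read_state();print(s['contact_force'],s['moment'],s['finger_gap'])
cv2.imwrite('pics/s2.png',cv2.resize(grab_frame('side')[150:400,200:500,::-1],None,fx=2.4,fy=2.4))
```

```text
turn units -0.06  shift units after turn [-10.34  -2.46  -0.13] tcp [0.5013 0.3134 0.1937] head 1.7123 t 6.75
[ 0.86879084  0.1090882  -1.7678169 ] [ 0.00847336 -0.03761928 -0.02287938] 0.3910350041286153
```

View pics/s2.png

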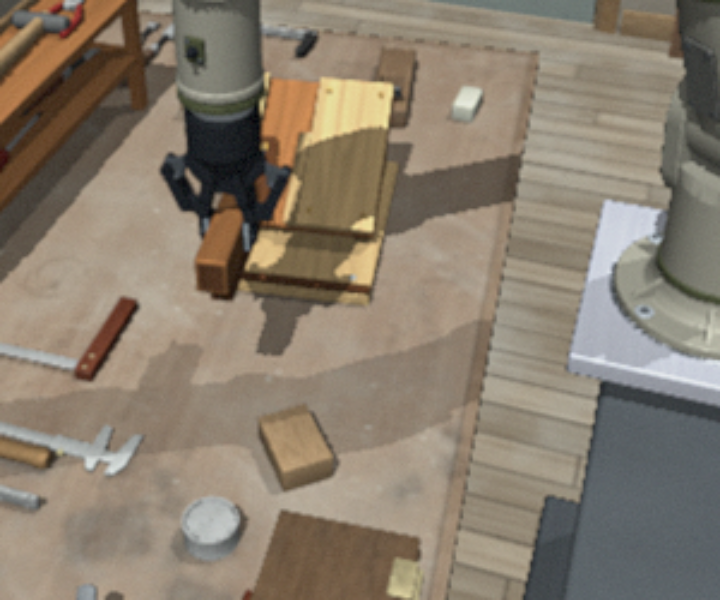

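The side view shows the stop held level in the fingers, clear of everything. Next I carry it over the near board, which is parallel to the way, and lower it with a light grip so it pivots to the 30° slope.

Call:
{"method": "play_rows", "body": {"motion": "-1 -0.2 0 0 0;-1 -0.2 0 0 0;-1 -0.2 0 0 0;-1 -0.2 0 0 0;-1 -0.3 0 0 0;-1 -0.3 0 0 0;-1 -0.3 0 0 0;-1 -0.3 0 0 0"}}

```text
time: 7.47
ee_pos: [0.4729, 0.0647, 0.1871]
tool_rot: [-0.001, 0.654, 0.757, -0.001]
contact_force: [0.3, -0.3, -2.0]
finger_gap: 0.396
grasp_force: 30.5
```

Call:
{"method": "play_rows", "body": {"motion": "-1 -0.3 0 0 0;-1 -0.3 0 0 0;-0.3 0 0 0 0;0 0 0.3 0 0;0 0 0.3 0 0;0 0 0.2 0 0;0 0 0.1 0 0;0 0 0.1 0 0", "squeeze": 20}}

```text
time: 8.13
ee_pos: [0.4655, -0.0004, 0.1572]
tool_rot: [-0.002, 0.652, 0.758, -0.0]
contact_force: [-5.8, 8.9, 6.2]
finger_gap: 0.392
grasp_force: 32.1
```

Run:
```python
from h import *
plan(tcp(-10,-80,14),np.pi/2+.147);s=read_state();print(s['contact_force'],s['moment'])
```

```text
turn units 0.02  shift units after turn [-0.17  0.25  1.04] tcp [ 4.655e-01 -4.000e-04  1.572e-01] head 1.7199 t 8.13
[-5.84568261  8.9259566   6.19390841] [ 1.58677194  1.18840853 -0.35748214]
```

Call:
{"method": "play_rows", "body": {"motion": "0 0 0.1 0 0;0 0 0.1 0 0;0 0 0.1 0 0;0 0 0.1 0 0;0 0 0 0 0", "squeeze": 20}}

```text
time: 8.55
ee_pos: [0.4658, 0.0005, 0.1452]
tool_rot: [-0.002, 0.652, 0.758, 0.0]
contact_force: [-1.2, 7.8, 3.0]
finger_gap: 0.396
grasp_force: 31.2
```

Call:
{"method": "play_rows", "body": {"motion": "0 0 0.1 0 0;0 0 0.1 0 0;0 0 0.1 0 0;0 0 0.1 0 0;0 0 0 0 0"}}

```text
time: 8.97
ee_pos: [0.4661, -0.0003, 0.1332]
tool_rot: [-0.001, 0.652, 0.758, 0.0]
contact_force: [-0.9, 6.1, 2.0]
finger_gap: 0.395
grasp_force: 31.1
```

Call:
{"method": "play_rows", "body": {"motion": "0 0 0.1 0 0;0 0 0.05 0 0;0 0 0 0 0"}}

```text
time: 9.22
ee_pos: [0.4662, -0.0008, 0.1288]
tool_rot: [-0.001, 0.652, 0.758, -0.0]
contact_force: [-0.2, 5.3, 1.7]
finger_gap: 0.394
grasp_force: 31.0
```

Call:
{"method": "play_rows", "body": {"motion": "0 0 0.1 0 0;0 0 0.05 0 0;0 0 0 0 0"}}

```text
time: 9.47
ee_pos: [0.4664, -0.001, 0.1249]
tool_rot: [-0.001, 0.652, 0.758, 0.0]
contact_force: [-2.4, 5.8, 7.0]
finger_gap: 0.394
grasp_force: 31.6
```

Call:
{"method": "play_rows", "body": {"motion": "0 0 0.05 0 0;0 0 0.03 0 0;0 0 0 0 0"}}

```text
time: 9.72
ee_pos: [0.4665, -0.001, 0.1248]
tool_rot: [-0.001, 0.653, 0.758, 0.001]
contact_force: [-14.2, 5.3, 33.9]
finger_gap: 0.397
grasp_force: 34.9
```

Run:
```python
from h import *
s=read_state();p=inway(s['ee_pos']);print(p, inway(tcp(0,0,14)))
zf=p[2]-14;print('zfloor tcp',zf)
T=w2([72-9.75,5,zf+12]);print(T)
plan(T,np.pi/2+.147)
```

```text
[-23.97346622 -86.54543396  39.77342917] [-9.75000000e+00 -7.63207993e-15  3.86125046e+01]
zfloor tcp 25.773429169411855
[ 0.56817599 -0.06241328  0.16613775]
turn units 0.02  shift units after turn [-2.52  3.05 -1.39] tcp [ 0.4665 -0.001   0.1248] head 1.7197 t 9.72
```

Call:
{"method": "play_rows", "body": {"motion": "0 0 -0.3 0 0;0 0 -0.8 0 0;0 0 -1 0 0;0 0 -0.6 0 0;0 0 0 0 0", "squeeze": 30}}

```text
time: 10.13
ee_pos: [0.4684, -0.0029, 0.2069]
tool_rot: [0.001, 0.653, 0.757, 0.002]
contact_force: [1.2, 1.0, -2.9]
finger_gap: 0.39
grasp_force: 30.7
```

Run:
```python
from h import *
zf=11.96
plan(w2([72-9.75,5,24.6+12]),np.pi/2+.147);s=read_state();print(s['contact_force'],s['moment'])
```

```text
turn units -0.00  shift units after turn [-2.47  2.99  1.41] tcp [ 0.4684 -0.0029  0.2069] head 1.7176 t 10.13
[ 1.18994419  0.98564606 -2.86623368] [-0.00043469 -0.08199421 -0.00984501]
```

Call:
{"method": "play_rows", "body": {"motion": "-0.6 0.7 0 0 0;-0.7 0.8 0 0 0;-0.7 0.8 0 0 0;-0.47 0.7 0 0 0;0 0 0.5 0 0;0 0 0.2 0 0;0 0 0 0 0"}}

```text
time: 10.72
ee_pos: [0.5643, -0.0636, 0.1794]
tool_rot: [-0.002, 0.654, 0.757, -0.002]
contact_force: [-0.2, 0.4, -1.4]
finger_gap: 0.396
grasp_force: 31.0
```

Run:
```python
from h import *
import cv2,pickle
plan(w2([72-9.75,5,24.6+12]),np.pi/2+.147)
c=camera_params('wrist');pickle.dump(c,open('w3.pkl','wb'))
w=grab_frame('wrist')[:,:,::-1];cv2.imwrite('pics/w3.png',w)
s=grab_frame('scene')[130:270,230:390,::-1]
C=np.zeros((600,800,3),np.uint8);C[:300]=cv2.resize(w[170:400,120:560][:165],(800,300),interpolation=cv2.INTER_CUBIC) if 0 else 0
C[:350,:]=cv2.resize(w[200:400,120:577],(800,350),interpolation=cv2.INTER_CUBIC);C[350:,:286]=cv2.resize(s,(286,250));
d=grab_frame('side')[150:290,270:430,::-1];C[350:,290:576]=cv2.resize(d,(286,250));cv2.imwrite('pics/c3.png',C)
```

```text
turn units -0.02  shift units after turn [0.   0.14 0.48] tcp [ 0.5643 -0.0636  0.1794] head 1.7160 t 10.72
```

View pics/c3.png

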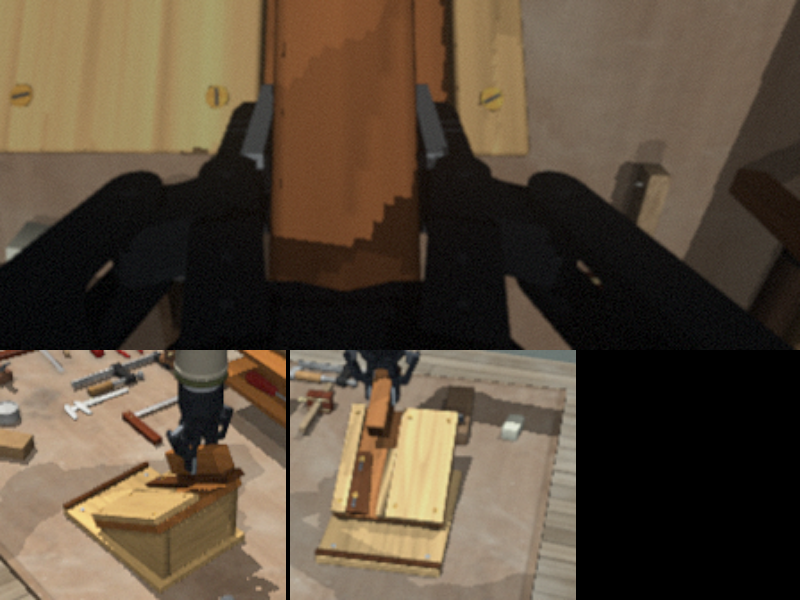

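The collage shows the stop pitched parallel to the bed over the landing, between the boards. I'll lower it to the floor gently.

Call:
{"method": "play_rows", "body": {"motion": "-0.2 0.1 0.2 0 0;-0.1 0 0.2 0 0;0 0 0.2 0 0;0 0 0.1 0 0;0 0 0 0 0"}}

```text
time: 11.28
ee_pos: [0.5698, -0.0734, 0.1612]
tool_rot: [-0.001, 0.655, 0.756, -0.001]
contact_force: [-0.7, -0.3, -1.1]
finger_gap: 0.396
grasp_force: 31.0
```

Run:
```python
from h import *
s=read_state();print(inway(s['ee_pos'])+[9.75,0,-25.8])
```

```text
[79.1446982   5.03258401  2.14609435]
```

Call:
{"method": "play_rows", "body": {"motion": "0 0 0.05 0 0;0 0 0.05 0 0;0 0 0 0 0", "squeeze": 25}}

```text
time: 11.53
ee_pos: [0.5705, -0.0733, 0.1591]
tool_rot: [-0.0, 0.654, 0.756, -0.0]
contact_force: [0.1, -0.2, -2.2]
finger_gap: 0.393
grasp_force: 31.0
```

Call:
{"method": "play_rows", "body": {"motion": "0 0 0.05 0 0;0 0 0.05 0 0;0 0 0 0 0"}}

```text
time: 11.78
ee_pos: [0.5711, -0.0732, 0.1585]
tool_rot: [0.0, 0.654, 0.756, 0.001]
contact_force: [-6.4, 2.7, 13.7]
finger_gap: 0.39
grasp_force: 32.9
```

Call:
{"method": "play_rows", "body": {"motion": "0.17 0 0.1 0 0;0.17 0 0.1 0 0;0.17 0 0.1 0 0;0 0 0 0 0"}}

```text
time: 12.12
ee_pos: [0.5701, -0.0568, 0.1491]
tool_rot: [0.001, 0.654, 0.757, 0.002]
contact_force: [2.7, 4.0, 5.3]
finger_gap: 0.395
grasp_force: 31.9
```

Run:
```python
from h import *
s=read_state();print(inway(s['ee_pos'])+[9.75,0,-25.8],wayR(YAW).inv().apply(s['contact_force']))
```

```text
[58.89328529  7.70464352 -0.17344296] [-0.42390537  3.23191589  6.32251952]
```

Call:
{"method": "play_rows", "body": {"motion": "0.17 -0.05 0.1 0 0;0.17 -0.05 0.1 0 0;0.17 -0.03 0.1 0 0;0 0 0 0 0"}}

```text
time: 12.45
ee_pos: [0.5642, -0.0422, 0.1403]
tool_rot: [0.001, 0.654, 0.757, 0.002]
contact_force: [1.3, 4.4, 5.9]
finger_gap: 0.396
grasp_force: 32.0
```

```bash
cat > st.py <<'E'
from h import *
s=read_state();print(inway(s['ee_pos'])+[9.75,0,-25.8],wayR(YAW).inv().apply(s['contact_force']),s['time'])
E
python3 st.py
```

```text
[41.21123026  3.99862386 -0.13937568] [-0.62325436  1.91251308  7.20125358] 12.45
```

Call:
{"method": "play_rows", "body": {"motion": "0.17 0 0.1 0 0;0.17 0 0.1 0 0;0.17 -0.03 0.1 0 0;0.17 -0.03 0.1 0 0;0 0 0 0 0"}}

```text
time: 12.87
ee_pos: [0.5598, -0.0221, 0.1285]
tool_rot: [0.001, 0.654, 0.757, 0.002]
contact_force: [1.6, 4.6, 7.4]
finger_gap: 0.393
grasp_force: 32.1
```

```bash
python3 st.py
```

```text
[17.58462196  2.60486611 -0.11935525] [-0.0667949   2.26616111  8.6121266 ] 12.8667
```

Call:
{"method": "play_rows", "body": {"motion": "0.17 0 0.1 0 0;0.17 0 0.1 0 0;0.17 0 0.1 0 0;0.17 0 0.1 0 0;0 0 0 0 0"}}

```text
time: 13.28
ee_pos: [0.5571, -0.0018, 0.1166]
tool_rot: [0.001, 0.654, 0.757, 0.003]
contact_force: [1.7, 5.3, 8.0]
finger_gap: 0.393
grasp_force: 32.2
```

```bash
python3 st.py
```

```text
[-6.14099214  2.89551987 -0.11445391] [-0.36597044  2.49621337  9.39580191] 13.2833
```

Call:
{"method": "play_rows", "body": {"motion": "0.15 -0.02 0.08 0 0;0.15 -0.02 0.08 0 0;0.15 -0.02 0.08 0 0;0.1 0 0.06 0 0;0 0 0 0 0"}}

```text
time: 13.7
ee_pos: [0.5525, 0.0139, 0.1073]
tool_rot: [0.001, 0.654, 0.757, 0.002]
contact_force: [1.0, 3.0, 8.1]
finger_gap: 0.393
grasp_force: 32.1
```

```bash
python3 st.py
```

```text
[-24.77790163   0.70849298  -0.11877061] [1.59402337 1.43014879 8.39341106] 13.7
```

Call:
{"method": "play_rows", "body": {"motion": "0.09 0 0.05 0 0;0.09 0 0.05 0 0;0.09 0 0.05 0 0;0 0 0 0 0"}}

```text
time: 14.03
ee_pos: [0.5514, 0.0216, 0.1028]
tool_rot: [0.001, 0.654, 0.756, 0.002]
contact_force: [1.4, 2.9, 6.8]
finger_gap: 0.393
grasp_force: 32.2
```

```bash
python3 st.py
```

```text
[-33.72958814   0.75313584  -0.11932491] [1.09567356 1.77945638 7.16644696] 14.0333
```

Call:
{"method": "play_rows", "body": {"motion": "0.06 0 0.03 0 0;0.06 0 0.03 0 0;0.06 0 0.03 0 0;0 0 0 0 0"}}

```text
time: 14.37
ee_pos: [0.5507, 0.0264, 0.1]
tool_rot: [0.002, 0.654, 0.756, 0.002]
contact_force: [1.8, 1.6, 5.9]
finger_gap: 0.397
grasp_force: 31.9
```

Call:
{"method": "play_rows", "body": {"motion": "0.06 0 0.03 0 0;0.06 0 0.03 0 0;0 0 0 0 0"}}

```text
time: 14.62
ee_pos: [0.5503, 0.0297, 0.098]
tool_rot: [0.002, 0.654, 0.756, 0.002]
contact_force: [3.0, 1.0, 4.4]
finger_gap: 0.396
grasp_force: 31.8
```

```bash
python3 st.py
```

```text
[-43.27983516   0.77593113  -0.14019082] [1.73889464 3.12185907 4.0747336 ] 14.6167
```

Call:
{"method": "play_rows", "body": {"motion": "0.06 0 0.03 0 0;0.06 0 0.03 0 0;0 0 0 0 0"}}

```text
time: 14.87
ee_pos: [0.5498, 0.0331, 0.0961]
tool_rot: [0.002, 0.654, 0.756, 0.002]
contact_force: [5.1, 0.5, 4.4]
finger_gap: 0.397
grasp_force: 31.8
```

```bash
python3 st.py
```

```text
[-47.1601453    0.78302707  -0.11961551] [2.38537573 5.14907303 3.66051594] 14.8667
```

Call:
{"method": "play_rows", "body": {"motion": "0.05 0.01 0.03 0 0;0.05 0.01 0.03 0 0;0 0 0 0 0"}}

```text
time: 15.12
ee_pos: [0.5494, 0.0361, 0.0943]
tool_rot: [0.001, 0.655, 0.756, 0.001]
contact_force: [1.5, -0.3, 8.0]
finger_gap: 0.392
grasp_force: 32.3
```

```bash
python3 st.py
```

```text
[-50.65467935   0.82481629  -0.15402404] [4.45447227 1.47149328 6.62748452] 15.1167
```

Call:
{"method": "play_rows", "body": {"motion": "0.05 0.01 0.03 0 0;0.05 0 0.03 0 0;0 0 0 0 0"}}

```text
time: 15.37
ee_pos: [0.5494, 0.0364, 0.094]
tool_rot: [0.002, 0.655, 0.755, 0.001]
contact_force: [-4.0, -6.2, 23.9]
finger_gap: 0.395
grasp_force: 34.1
```

```bash
python3 st.py
```

```text
[-51.07261897   0.91393804  -0.22903059] [16.69516927 -4.81273273 17.9047949 ] 15.3667
```

The wedge binds at about way x = -51 mm with 17 N along the slope. Now I let go, lift, shut the fingers and press low on the tail.

Call:
{"method": "play_rows", "body": {"motion": "0 0 0 0 0.45;0 0 0 0 0.55;0 0 0 0 0.6;0 0 -0.4 0 0.6;0 0 -0.8 0 0.6;0 0 -1 0 0.6;0 0 -0.8 0 0.6;0 0 0 0 0"}}

```text
time: 16.03
ee_pos: [0.5501, 0.0389, 0.1866]
tool_rot: [0.002, 0.655, 0.756, 0.003]
contact_force: [0.7, -0.8, 0.8]
finger_gap: 0.473
grasp_force: 0.0
```

Run:
```python
from h import *
import cv2
print(read_state()['contact_force'])
T=w2([58,1,30]);plan(T,np.pi/2+.147)
C=np.zeros((600,800,3),np.uint8)
C[:400]=cv2.resize(grab_frame('wrist')[120:320,120:520,::-1],(800,400),interpolation=cv2.INTER_CUBIC)
C[400:,:230]=cv2.resize(grab_frame('scene')[130:270,230:390,::-1],(230,200))
cv2.imwrite('pics/c4.png',C)
```

```text
[ 0.72625636 -0.79612537  0.7827716 ]
turn units -0.04  shift units after turn [-3.44 -0.04  0.98] tcp [0.5501 0.0389 0.1866] head 1.7143 t 16.03
```

View pics/c4.png

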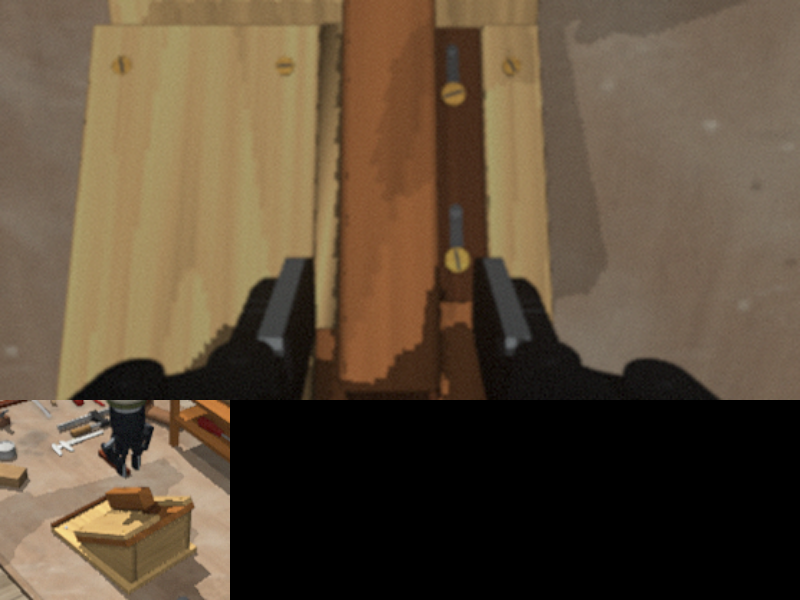

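The stop sits straight between lip and gib, and the fingers are clear. I'll move behind the tail.

Call:
{"method": "play_rows", "body": {"motion": "-0.9 0 0 0 0;-1 0 0 0 0;-1 0 0 0 0;-0.5 0 0 0 0;0 0 0.4 0 0;0 0 0.4 0 0;0 0 0.1 0 0;0 0 0 0 0"}}

```text
time: 16.8
ee_pos: [0.5608, -0.0601, 0.1515]
tool_rot: [-0.002, 0.654, 0.757, -0.001]
contact_force: [-1.0, 0.1, -0.0]
finger_gap: -0.003
grasp_force: 0.0
```

Run:
```python
from h import *
s=read_state();print(inway(s['ee_pos']),s['contact_force'],s['finger_gap'])
T=w2([50,1,8]);plan(T,np.pi/2+.147)
```

```text
[51.97269957 -1.98194359 26.79628462] [-1.01883719  0.08085888 -0.00854497] -0.0033250066571939543
turn units -0.01  shift units after turn [-0.26  0.1   0.57] tcp [ 0.5608 -0.0601  0.1515] head 1.7168 t 16.8
```

Call:
{"method": "play_rows", "body": {"motion": "-0.15 0.13 0.2 0 0;-0.1 0 0.2 0 0;0 0 0.1 0 0;0 0 0 0 0"}}

```text
time: 17.13
ee_pos: [0.5667, -0.0689, 0.138]
tool_rot: [-0.0, 0.655, 0.756, -0.001]
contact_force: [-0.1, 0.5, -1.0]
finger_gap: 0.002
grasp_force: 0.0
```

Call:
{"method": "play_rows", "body": {"motion": "0 0 0.05 0 0;0 0 0.05 0 0;0 0 0 0 0"}}

```text
time: 17.38
ee_pos: [0.5671, -0.0687, 0.1358]
tool_rot: [-0.0, 0.654, 0.756, 0.0]
contact_force: [-0.8, 0.8, -0.7]
finger_gap: -0.002
grasp_force: 0.0
```

Run:
```python
from h import *
s=read_state();print(inway(s['ee_pos']),s['contact_force'],s['finger_gap'])
```

```text
[52.33714669  3.00782313  8.48230798] [-0.7719032   0.78713452 -0.72149641] -0.0022040485108421977
```

Call:
{"method": "play_rows", "body": {"motion": "0 -0.03 0.04 0 0;0 0 0.04 0 0;0 0 0 0 0"}}

```text
time: 17.63
ee_pos: [0.5664, -0.069, 0.1343]
tool_rot: [0.0, 0.654, 0.756, 0.0]
contact_force: [-2.9, 0.6, 5.6]
finger_gap: 0.003
grasp_force: 2.6
```

Call:
{"method": "play_rows", "body": {"motion": "0 0 0.04 0 0;0 0 0.03 0 0;0 0 0 0 0"}}

```text
time: 17.88
ee_pos: [0.5666, -0.0691, 0.1339]
tool_rot: [0.0, 0.655, 0.756, 0.001]
contact_force: [-8.7, 2.2, 20.3]
finger_gap: 0.001
grasp_force: 9.9
```

Run:
```python
from h import *
s=read_state();print(inway(s['ee_pos']),s['contact_force'],s['finger_gap'])
```

```text
[51.63324958  2.44203414  6.6945078 ] [-8.67403668  2.19187226 20.27780859] 0.001105508372043873
```

Floor found, matching a 22 mm wide tip. I ease off and slide down against the tail.

Call:
{"method": "play_rows", "body": {"motion": "0 0 -0.1 0 0;0.12 -0.03 0.07 0 0;0.12 0 0.07 0 0;0 0 0 0 0"}}

```text
time: 18.22
ee_pos: [0.5641, -0.0607, 0.1295]
tool_rot: [-0.0, 0.654, 0.757, -0.0]
contact_force: [-0.7, 0.7, 1.5]
finger_gap: 0.001
grasp_force: 0.9
```

```bash
cat > st2.py <<'E'
from h import *
s=read_state();print(inway(s['ee_pos'])-[0,0,1.2],wayR(YAW).inv().apply(s['contact_force']),s['time'])
E
python3 st2.py
```

```text
[41.90526247  1.20250508  6.01074239] [ 0.02764904 -0.54187955  1.70636346] 18.2167
```

Call:
{"method": "play_rows", "body": {"motion": "0.05 0.01 0.03 0 0;0.05 0.01 0.03 0 0;0 0 0 0 0"}}

```text
time: 18.47
ee_pos: [0.5646, -0.0587, 0.1283]
tool_rot: [0.0, 0.654, 0.756, -0.0]
contact_force: [0.7, -0.9, 3.5]
finger_gap: -0.0
grasp_force: 1.6
```

```bash
python3 st2.py
```

```text
[39.68049996  2.00891889  5.9408842 ] [2.65581051 0.50982057 2.56510729] 18.4667
```

Call:
{"method": "play_rows", "body": {"motion": "0.03 0 0.017 0 0;0.03 0 0.017 0 0;0 0 0 0 0"}}

```text
time: 18.72
ee_pos: [0.5644, -0.057, 0.1274]
tool_rot: [0.0, 0.654, 0.756, 0.0]
contact_force: [0.8, -0.2, 3.4]
finger_gap: 0.0
grasp_force: 1.5
```

```bash
python3 st2.py
```

```text
[37.74712524  2.03584664  5.93292829] [1.98420268 0.729298   2.75315022] 18.7167
```

Call:
{"method": "play_rows", "body": {"motion": "0.04 0 0.022 0 0;0.04 0 0.022 0 0;0 0 0 0 0"}}

```text
time: 18.97
ee_pos: [0.5643, -0.0561, 0.1268]
tool_rot: [0.001, 0.655, 0.756, -0.0]
contact_force: [-1.5, -3.5, 8.7]
finger_gap: 0.002
grasp_force: 5.0
```

```bash
python3 st2.py
```

```text
[36.69264607  2.05535112  5.87179364] [ 7.11578426 -1.94550128  5.90897719] 18.9667
```

Call:
{"method": "play_rows", "body": {"motion": "0.04 0 0.02 0 0;0.02 0 0.01 0 0;0 0 0 0 0;0 0 0 0 0"}}

```text
time: 19.3
ee_pos: [0.5643, -0.056, 0.1267]
tool_rot: [0.002, 0.655, 0.755, -0.0]
contact_force: [-1.6, -7.2, 12.9]
finger_gap: 0.003
grasp_force: 7.5
```

```bash
python3 st2.py
```

```text
[36.52131391  2.13247972  5.87238136] [12.45025087 -2.68457963  7.71616139] 19.3
```

Call:
{"method": "play_rows", "body": {"motion": "0.06 0 0.03 0 0;0.06 0 0.03 0 0;0 0 0 0 0;0 0 0 0 0"}}

```text
time: 19.63
ee_pos: [0.5643, -0.0555, 0.1263]
tool_rot: [0.004, 0.657, 0.754, -0.001]
contact_force: [-3.6, -13.4, 21.5]
finger_gap: 0.007
grasp_force: 13.4
```

```bash
python3 st2.py
```

```text
[35.89302116  2.16515684  5.78062854] [21.7399406  -5.56928437 12.26702183] 19.6333
```

Call:
{"method": "play_rows", "body": {"motion": "0.05 0 0.02 0 0;0.05 0 0.02 0 0;0 0 0 0 0;0 0 0 0 0"}}

```text
time: 19.97
ee_pos: [0.5642, -0.0551, 0.1261]
tool_rot: [0.005, 0.657, 0.754, -0.001]
contact_force: [-6.0, -20.3, 27.1]
finger_gap: 0.002
grasp_force: 17.1
```

```bash
python3 st2.py
```

```text
[35.42428071  2.18267716  5.77608306] [30.20263228 -8.95649671 13.84333899] 19.9667
```

Call:
{"method": "play_rows", "body": {"motion": "-0.15 0 -0.08 0 0;-0.15 0 -0.08 0 0;-0.1 -0.03 -0.06 0 0;0 0 0 0 0;0.15 0 0.09 0 0;0.1 0 0.06 0 0;0 0 0 0 0"}}

```text
time: 20.55
ee_pos: [0.563, -0.0553, 0.1263]
tool_rot: [0.003, 0.656, 0.755, -0.001]
contact_force: [-5.0, -12.9, 18.8]
finger_gap: 0.002
grasp_force: 11.8
```

```bash
python3 st2.py
```

```text
[35.60900307  0.90892624  5.92409488] [19.83928227 -6.8456594  10.25481912] 20.55
```

Call:
{"method": "play_rows", "body": {"motion": "0.06 -0.02 0.03 0 0;0.05 -0.02 0.03 0 0;0 0 0 0 0;0 0 0 0 0"}}

```text
time: 20.88
ee_pos: [0.5629, -0.0552, 0.1262]
tool_rot: [0.005, 0.657, 0.754, -0.0]
contact_force: [-3.0, -19.2, 25.6]
finger_gap: 0.003
grasp_force: 15.4
```

```bash
python3 st2.py
```

```text
[35.41884944  0.87584425  5.94046964] [28.84492283 -5.79229489 12.92754216] 20.8833
```

It goes no further: same x at 29 N as before. I back off, lift clear and check.

Call:
{"method": "play_rows", "body": {"motion": "-0.15 0 -0.1 0 0;-0.25 0 -0.15 0 0;-0.3 0 -0.2 0 0;-0.3 0 -0.4 0 0;0 0 -1 0 0;0 0 -1 0 0;0 0 -1 0 0;0 0 -0.5 0 0"}}

```text
time: 21.55
ee_pos: [0.5659, -0.0775, 0.2563]
tool_rot: [0.001, 0.654, 0.756, 0.001]
contact_force: [0.9, -0.3, 0.2]
finger_gap: 0.002
grasp_force: 0.0
```

Call:
{"method": "play_rows", "body": {"motion": "0 0 0 0 0;0 0 0 0 0;0 0 0 0 0;0 0 0 0 0"}}

```text
time: 21.88
ee_pos: [0.5643, -0.0771, 0.2513]
tool_rot: [-0.001, 0.654, 0.756, -0.001]
contact_force: [-0.0, 0.4, -0.9]
finger_gap: 0.001
grasp_force: 0.0
```

Run:
```python
from h import *
import cv2
s=read_state();print(s['ee_pos'],s['contact_force'],np.abs(s['qvel']).max())
c=camera_params('wrist');w=grab_frame('wrist')[:,:,::-1].copy()
Wc=WO+[0,0,.001]
P=np.array([[-75,-17,60],[-75,17,60],[70,17,60],[70,-17,60]])+[-51,0.9,0]
q=proj(c,wayR(YAW).apply(P/1e3)+Wc);print(q)
big=cv2.resize(w,(800,500),interpolation=cv2.INTER_CUBIC)
for p in q: cv2.circle(big,tuple(int(v) for v in p*1.25),3,(0,255,0),1)
cv2.imwrite('pics/w5.png',big)
```

```text
[ 0.56431862 -0.07713567  0.25130861] [-0.01967751  0.40209395 -0.91576101] 0.003115689821234602
[[299.23224983 -41.02449698]
 [341.01001607 -41.233215  ]
 [344.49540432 124.847616  ]
 [297.35386108 125.00008963]]
```

View pics/w5.png

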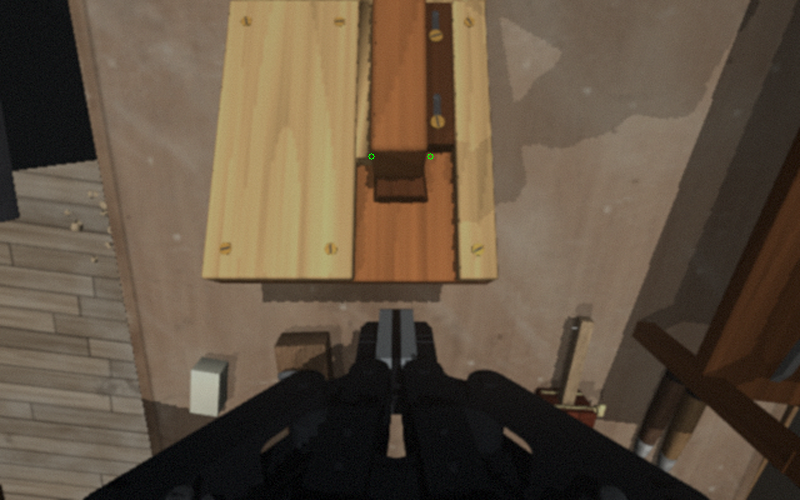

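The final view shows the stop straight against the fixed lip and gib, its upper bar edge at row 151 (prediction 156). That puts the origin at about x = -55 mm, inside -30 to -61. The robot is clear and nothing else has been moved.

```bash
python3 -c "
from cell import sign_off;print(sign_off())"
```

```text
the job is handed in; nothing more can be done
None
```

The stop is in its way and was pressed home twice on the tail with about 30 N until it went no further; I let go, backed clear and handed the job in at 22 s, but no verdict came back and I could not measure the way's remaining grip on it.

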